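# Close a weld joint and dry-run the seam

## Task

Close the joint for welding: with the fingertips push the loose piece of angle iron gently across the table until the edge of its flat foot butts flush along the screwed-down plate. Then make a dry run of the weld: draw the fingertips slowly along that joint from its left end to its right end (as the robot sees it), less than a centimetre above it or just brushing it, and withdraw well upward with the joint still closed. Nothing is to be gripped or lifted, and the other things stay where they are.

Things in the scene. Friction and masses are not known exactly. Their poses are not given: they have to be found in the camera images.
- base_plate: dark flat steel plate, 45 x 150 x 8 mm, fixed to the table by two small cap screws (heads reach 16 mm above the table, 30 mm behind the joint edge). Origin at the centre of its underside, z up, y along the 150 mm length (to the robot's left), x across, away from the robot. Its joint edge is the long upright face toward the robot, at x = -22.5 mm
- angle_iron: loose steel angle, 120 mm long, about 0.3 kg, lying 30 to 75 mm in front of the plate, slightly askew. Origin at the centre of its underside, z up, y along its length. Flat foot x = -20 to +20 mm, 4 mm thick; upright leg x = -20 to -16 mm (robot side), 40 mm high. Pushed at the middle of the leg's outer face it slides easily and squares itself when the foot edge x = +20 mm meets the plate
- toe_mid (a point): middle of the foot's free edge on the angle iron (the edge that must meet the plate), 2 mm above the table
- seam0 (a point): point of the joint on the upper rim of the plate's joint edge, 8 mm above the table, 44 mm to the left (+y of the plate) of the plate's middle: left end of the dry run
- seam1 (a point): the same, 22 mm left of the middle
- seam2 (a point): the same, at the middle
- seam3 (a point): the same, 22 mm right of the middle
- seam4 (a point): the same, 44 mm right of the middle: right end of the dry run
- bolt: M16 bolt standing on its head, 60 mm high, behind the plate; origin at the centre of its underside. Bystander
- nut: steel hexagon nut, 23 x 27 x 12 mm, behind the plate; origin at the centre of its underside. Bystander
- paste_tin: round tin, 71 mm in diameter, 52 mm high, to the right of the joint; origin at the centre of its underside. Bystander
- tee: welded T-shaped steel coupon, 50 x 80 x 43 mm, to the left of the joint; origin at the centre of its underside. Bystander

How it is judged (in metres and radians):
On the way, in this order (a step that is already met when the one before it is completed fails the run):
1. the angle iron has been pushed until its foot butts against the plate along its whole length (x of toe_mid in the frame of base_plate between -0.0265 and -0.0195 m and angle between the y axis of angle_iron and the y axis of base_plate, either way round below 0.06 rad and y of toe_mid in the frame of base_plate between -0.025 and 0.025 m and height (world z) of angle_iron below 0.003 m and linear speed of angle_iron below 0.02 m/s), for 0.2 s.
2. the fingertips pass low over the left end of the joint, which is still closed (horizontal distance between the grasp point and seam0 below 0.0105 m and z of the grasp point in the frame of seam0 below 0.037 m and x of toe_mid in the frame of base_plate between -0.0265 and -0.0195 m and angle between the y axis of angle_iron and the y axis of base_plate, either way round below 0.06 rad and y of toe_mid in the frame of base_plate between -0.025 and 0.025 m and height (world z) of angle_iron below 0.003 m), for 0.1 s.
3. the fingertips pass low over the left quarter of the joint, which is still closed (horizontal distance between the grasp point and seam1 below 0.0105 m and z of the grasp point in the frame of seam1 below 0.037 m and x of toe_mid in the frame of base_plate between -0.0265 and -0.0195 m and angle between the y axis of angle_iron and the y axis of base_plate, either way round below 0.06 rad and y of toe_mid in the frame of base_plate between -0.025 and 0.025 m and height (world z) of angle_iron below 0.003 m), for 0.1 s.
4. the fingertips pass low over the middle of the joint, which is still closed (horizontal distance between the grasp point and seam2 below 0.0105 m and z of the grasp point in the frame of seam2 below 0.037 m and x of toe_mid in the frame of base_plate between -0.0265 and -0.0195 m and angle between the y axis of angle_iron and the y axis of base_plate, either way round below 0.06 rad and y of toe_mid in the frame of base_plate between -0.025 and 0.025 m and height (world z) of angle_iron below 0.003 m), for 0.1 s.
5. the fingertips pass low over the right quarter of the joint, which is still closed (horizontal distance between the grasp point and seam3 below 0.0105 m and z of the grasp point in the frame of seam3 below 0.037 m and x of toe_mid in the frame of base_plate between -0.0265 and -0.0195 m and angle between the y axis of angle_iron and the y axis of base_plate, either way round below 0.06 rad and y of toe_mid in the frame of base_plate between -0.025 and 0.025 m and height (world z) of angle_iron below 0.003 m), for 0.1 s.
6. the fingertips pass low over the right end of the joint, which is still closed (horizontal distance between the grasp point and seam4 below 0.0105 m and z of the grasp point in the frame of seam4 below 0.037 m and x of toe_mid in the frame of base_plate between -0.0265 and -0.0195 m and angle between the y axis of angle_iron and the y axis of base_plate, either way round below 0.06 rad and y of toe_mid in the frame of base_plate between -0.025 and 0.025 m and height (world z) of angle_iron below 0.003 m), for 0.1 s.
At the end, for the whole second after the job is handed in: the foot edge of the angle iron lies within 4 mm of the plate's joint edge and parallel to it within 0.06 rad, within 25 mm of the plate's middle lengthwise, flat on the table and at rest; the fingers are withdrawn at least 5 cm above the table (x of toe_mid in the frame of base_plate between -0.0265 and -0.0195 m and angle between the y axis of angle_iron and the y axis of base_plate, either way round below 0.06 rad and y of toe_mid in the frame of base_plate between -0.025 and 0.025 m and height (world z) of angle_iron below 0.003 m and linear speed of angle_iron below 0.01 m/s and height (world z) of the grasp point above 0.07 m); the robot touches nothing.
It fails at once if the angle iron is lifted or tipped (height (world z) of angle_iron above 0.012 m or angle between angle_iron's own z axis and vertical above 0.2 rad).
It fails at once if the fingers close round the upright leg of the angle iron instead of pushing it from outside (x of the grasp point in the frame of angle_iron between -0.024 and -0.012 m and y of the grasp point in the frame of angle_iron between -0.062 and 0.062 m and z of the grasp point in the frame of angle_iron below 0.04 m).
It fails at once if the work is pressed with more than 40 N (contact force between the fingers and angle_iron above 40 N or contact force between the fingers and base_plate above 40 N).
It fails at once if another thing is moved by more than 10 mm (distance of any of bolt, nut, paste_tin, tee from where it was at the start of the episode above 0.01 m).
It also fails if it takes over 51 s, if anything falls off the work surface, if the arm or the gripper's body presses on something with over 40 N, if the wrist force passes 120 N, or if a joint passes its speed limit or range.

## Robot

A 7-joint arm with a two-finger parallel gripper is mounted at the origin on a cart in front of the work surface, level with it; the furniture and walls round the work are solid. World frame = base frame: x ahead of the robot, y to its left, z up, the work surface at z = 0. Lengths are in mm, angles in rad, forces in N, time in s.
With the tool pointing down it reaches from about 425 to 950 mm from the base axis. Payload 16.7 kg.
Tool frame: the origin (TCP) lies at the very end of the fingers, on their centre line; the grasp point (between the pads) lies 19 mm behind it (bot.grasp_offset is the distance from the TCP to the grasp point, in mm); z points along the fingers, x is the direction in which the jaws open and shut, and the axes are right-handed (so a half turn about z gives the same grasp; the last joint's range is limited). The gripper opens to 94 mm and grips with 3 to 60 N. Pads are 16 mm wide; open, the fingers measure 119 mm over their backs; the gripper's body (75 mm by 177 mm) begins 78 mm behind the grasp point.
Start: joints at [0.572, 0.426, 0.074, 1.606, -0.034, 1.111, -0.067], TCP at [506.983, -445.581, 205.467] pointing down, gripper open.
Joint ranges: [-2.85, 2.85], [-0.5, 2.14], [-1.23, 1.37], [0.21, 2.46], [-1.02, 4.16], [0.16, 2.05], [-2.73, 2.73]. Speed limits (rad/s): [1.89, 1.89, 2.39, 2.39, 3.01, 3.01, 3.01].

## Interface

Orientations are given as a unit quaternion [x, y, z, w].
In Python, from station import bot gives the robot as it stands. Calls block until the motion is done:
- bot.movep(position, orientation): joint-space move of the TCP to a pose.
- bot.move_l(position, attitude=None, v=150): straight line of the TCP; attitude=None keeps the orientation; v is the mean speed in mm/s.
- bot.move_joints(angles): joint-space move.
- bot.set_gripper(opening, strength=None): finger opening in mm; strength is the grip in N (None keeps the last); returns when the fingers have stopped.
- bot.hold(seconds).
- bot.solve_ik(position, orientation): joint angles nearest the present ones, or None.
- bot.read_state(): the state.
- bot.get_image(name): name is "scene" or "side" or "wrist"; returns a dict with "image" (420x560x3 uint8, red, green, blue), "depth" (420x560 float32, mm along the optical axis (not along the pixel's ray), 0 where there is no reading), "K" (3x3 intrinsics, pixels), "k1" (the pictures are not rectified: a ray, as slopes to the right and down, at radius r is drawn at 1 + k1 r^2 times it, then the intrinsics apply), "T" (4x4, takes a point from camera to world coordinates). Camera axes: x right, y down, z forward; pixel columns grow to the right and rows downward; lengths in mm; the calibration is good to about 2 mm. A picture is of the moment at which its call begins.
A pose or a line that the arm cannot do raises bot.PlanningError and nothing moves.
- bot.finish_job(): hands the job in, once; it reports no verdict.
The state is a dict: "t": time; "joints": joint angles; "dq": joint speeds; "joint_torque": joint torques, N m; "tool_pos": TCP position; "eef_rot": TCP orientation; "force": force on the tool from outside, world axes, zero at the start; "torque": the same for the moment, N m; "finger_gap": finger opening in mm.
Only numpy, scipy, OpenCV 4.12 (cv2) and the standard library are available. Lean on these libraries where they do the work, as an engineer would, in place of code of your own. Each camera call takes 0.05 s, during which the arm holds its last target.

## Working session

There is one attempt and no reset: what is moved stays moved. The work goes in short steps, each a Python script; the robot and the scene stay as the last script left them, time stands still between calls to the robot, and variables do not carry over. Pictures are saved under pics/ and viewed, and the job is handed in when it is done.

```bash
ls; mkdir -p pics
python3 - <<'E'
from station import bot
import cv2,numpy as np
s=bot.read_state();print(s)
for n in ["scene","side","wrist"]:
    d=bot.get_image(n);np.savez(f"pics/{n}0.npz",**d)
    cv2.imwrite(f"pics/{n}0.png",d["image"][:,:,::-1]);print(n,d["K"],d["k1"],d["T"])
E
```

```text
pics
{'t': 0.0, 'joints': array([ 0.57153068,  0.42671655,  0.07387396,  1.60660175, -0.03412344,
        1.11084438, -0.0671128 ]), 'dq': array([ 5.52926941e-04, -9.17468615e-04,  1.49805703e-03,  1.30798365e-03,
        1.41534882e-06,  1.32872598e-03, -2.98087861e-04]), 'joint_torque': array([-2.19951098e-04, -9.35824370e+01,  3.66659805e+00, -4.54194403e+01,
       -4.88638587e-02,  2.01891724e-02,  1.52035118e-04]), 'tool_pos': array([ 506.64382496, -445.33805994,  204.78895033]), 'eef_rot': array([ 9.35701602e-01, -3.52791840e-01, -6.26368494e-04, -1.91289587e-04]), 'force': array([-0.39102574, -0.51752064, -0.08904051]), 'torque': array([-0.01286554,  0.03744414,  0.00878572]), 'finger_gap': 93.8036991229064}
scene [[410.15472267   0.         282.14948224]
 [  0.         410.15472267 203.24731028]
 [  0.           0.           1.        ]] -0.09234529555451036 [[-6.17473080e-01 -6.09127253e-01  4.97685630e-01  2.26409924e+02]
 [-7.86395269e-01  4.63893574e-01 -4.07903460e-01  3.50603949e+02]
 [ 1.75919481e-02 -6.43247030e-01 -7.65456584e-01  7.21836255e+02]
 [ 0.00000000e+00  
[... 193 characters left out ...]
48639608 [[ 8.16052025e-01  3.18339787e-01 -4.82409444e-01  1.12675015e+03]
 [ 5.77730668e-01 -4.73710942e-01  6.64699344e-01 -6.48133583e+02]
 [-1.69223846e-02 -8.21131976e-01 -5.70487432e-01  6.09711626e+02]
 [ 0.00000000e+00  0.00000000e+00  0.00000000e+00  1.00000000e+00]]
wrist [[365.82531159   0.         282.26751077]
 [  0.         365.82531159 214.06051493]
 [  0.           0.           1.        ]] 0.021593304413095493 [[ 7.51322213e-01 -6.36316595e-01 -1.74974632e-01  5.57673958e+02]
 [-6.59934544e-01 -7.24894629e-01 -1.97520061e-01 -3.87614793e+02]
 [-1.15287812e-03  2.63873014e-01 -9.64556739e-01  3.83974426e+02]
 [ 0.00000000e+00  0.00000000e+00  0.00000000e+00  1.00000000e+00]]
```

View pics/scene0.png

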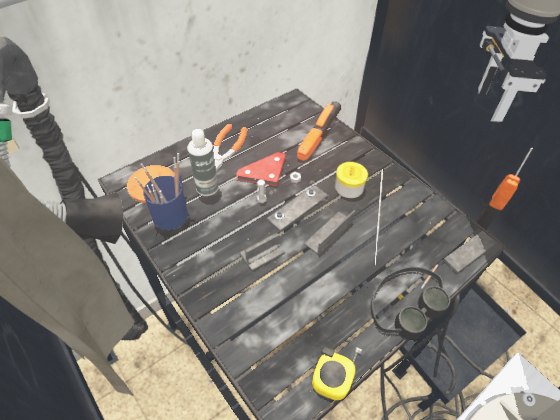

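View pics/side0.png

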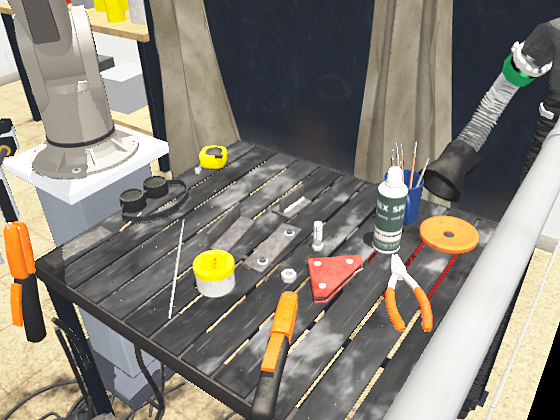

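View pics/wrist0.png

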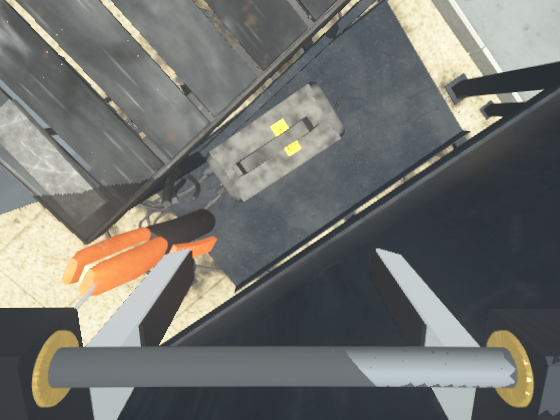

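The scene view shows the plate at about (298,206), the angle iron at (330,232), the tee at (265,250), the tin at (350,180), the bolt at (262,190) and the nut at (295,177). Next I'll enlarge both views.

```bash
cat > h.py <<'E'
import cv2,numpy as np
def ray(d,u,v):
    K,k1=d["K"],float(d["k1"])
    x=(u-K[0,2])/K[0,0];y=(v-K[1,2])/K[1,1]
    r=np.hypot(x,y);s=r
    for _ in range(20): s=r/(1+k1*s*s)
    f=s/r if r>0 else 1
    T=d["T"];return T[:3,3],T[:3,:3]@np.array([x*f,y*f,1])
def atz(d,u,v,z):
    o,r=ray(d,u,v);return o+r*(z-o[2])/r[2]
def atd(d,u,v):
    o,r=ray(d,u,v);return o+r*d["depth"][int(round(v)),int(round(u))]
def proj(d,p):
    T=d["T"];c=T[:3,:3].T@(np.asarray(p,float)-T[:3,3]);x,y=c[0]/c[2],c[1]/c[2]
    f=1+float(d["k1"])*(x*x+y*y);K=d["K"];return K[0,0]*x*f+K[0,2],K[1,1]*y*f+K[1,2]
def crop(d,u0,v0,w,h,s,fn):
    im=d["image"][v0:v0+h,u0:u0+w,::-1]
    im=cv2.resize(im,None,fx=s,fy=s,interpolation=cv2.INTER_CUBIC)
    im=np.clip(im.astype(float)*1.5+15,0,255).astype(np.uint8)
    for k in range(0,w,20): cv2.putText(im,str(u0+k),(k*s,10),0,.35,(0,255,0));cv2.line(im,(k*s,12),(k*s,18),(0,255,0))
    for k in range(0,h,20): cv2.putText(im,str(v0+k),(0,k*s+4),0,.35,(0,255,0))
    cv2.imwrite(fn,im)
E
python3 - <<'E'
from h import *
d=dict(np.load("pics/scene0.npz"));crop(d,230,165,150,110,5,"pics/sc0.png")
d=dict(np.load("pics/side0.npz"));crop(d,185,180,155,120,5,"pics/si0.png")
E
```

```text
(no output)
```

View pics/sc0.png

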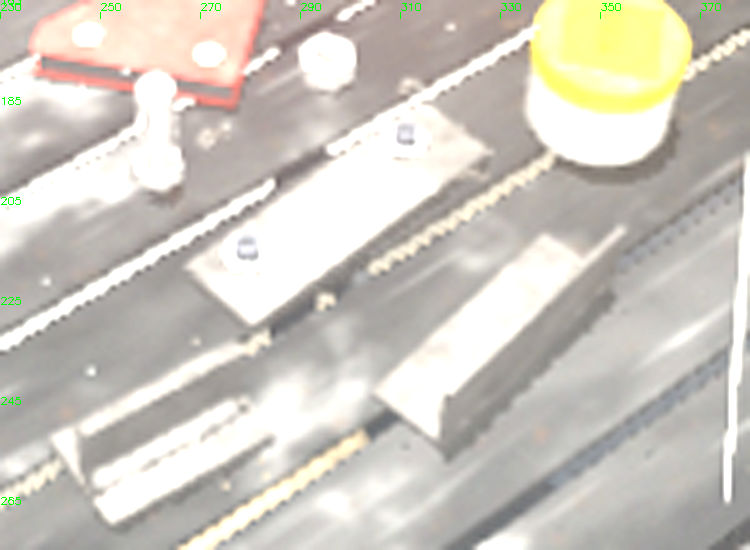

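View pics/si0.png

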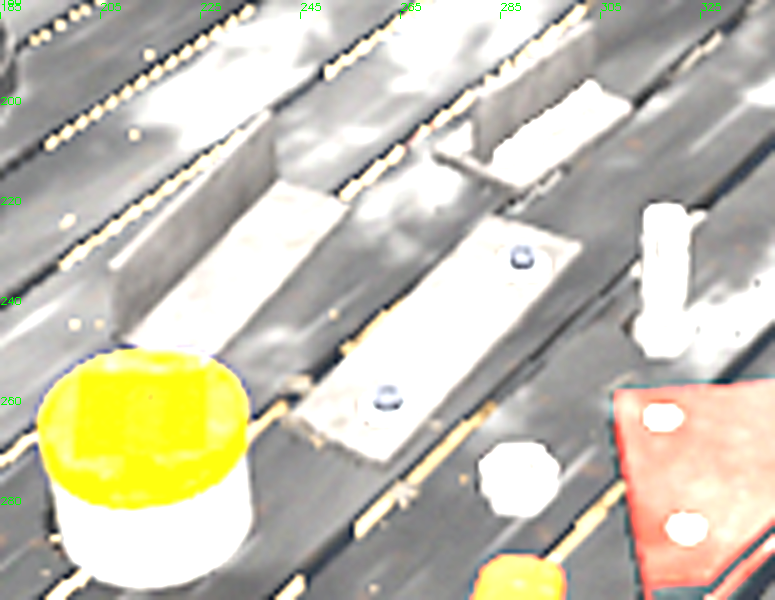

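Run:
```python
from h import *
np.set_printoptions(precision=1,suppress=True)
a=dict(np.load("pics/scene0.npz"));b=dict(np.load("pics/side0.npz"))
P={'plFL':(a,267.4,218.4,8),'plNL':(a,280,230,8),'plNR':(a,328.4,195.4,8),'plFR':(a,316,185.4,8),
'toeL':(a,305.4,243.4,4),'toeR':(a,339,212,4),'legtopL':(a,319,244,40),'legtopR':(a,355,210.6,40),'legbotL':(a,319.4,256.5,0),
'tinbot':(a,350,197,0),'screwL':(a,279.5,214.5,16),'screwR':(a,311,192,16),
'b plNL':(b,283,222.6,8),'b plFL':(b,301,229.4,8),'b plNR':(b,243,263,8),'b plFR':(b,262,272.4,8),
'b toeL':(b,255,221,4),'b legtopL':(b,239,202.4,40),'b legtopR':(b,207.6,233.6,40),'b screwL':(b,289.3,231,16),'b screwR':(b,262.4,259,16)}
for k,(d,u,v,z) in P.items(): print(k,atz(d,u,v,z),'depth',atd(d,u,v))
```

```text
plFL [675.9  23.    8. ] depth [674.7  23.9   9.9]
plNL [634.1  20.4   8. ] depth [634.5  20.1   7.3]
plNR [ 644.2 -129.9    8. ] depth [ 642.3 -127.7   11.3]
plFR [ 685.4 -127.6    8. ] depth [ 691.4 -133.9   -1.4]
toeL [575.9  -2.5   4. ] depth [576.2  -2.8   3.4]
toeR [ 595.1 -118.1    4. ] depth [ 594.  -116.8    6. ]
legtopL [540.6  -5.6  40. ] depth [541.6  -6.8  37.7]
legtopR [ 558.3 -124.9   40. ] depth [ 577.7 -152.6    0.3]
legbotL [534.9  -6.3   0. ] depth [535.3  -6.9  -1.1]
tinbot [ 614.4 -172.4   -0. ] depth [ 611.9 -169.1    4.6]
screwL [663.5  -0.9  16. ] depth [664.8  -2.   13.9]
screwR [671.7 -99.4  16. ] depth [672.1 -99.9  15.3]
b plNL [635.   22.3   8. ] depth [634.9  22.5   7.9]
b plFL [678.9  23.6   8. ] depth [674.1  30.7   1.6]
b plNR [ 647.6 -123.6    8. ] depth [ 647.9 -123.8    8.3]
b plFR [ 692.8 -124.4    8. ] depth [ 690.  -121.1    4.2]
b toeL [579.8  -1.3   4. ] depth [575.4   3.9  -0.9]
b legtopL [543.7  -6.1  40. ] depth [ 316.7  243.8 -181.8]
b legtopR [ 562.6 -122.8   40. ] depth [ 558.4 -118.9   35.7]
b screwL [668.5  -2.8  16. ] depth [667.2  -0.9  14.3]
b screwR [ 676.6 -101.5   16. ] depth [ 675.5 -100.1   14.5]
```

Both views agree to about 3–4 mm:
- **Plate:** yaw ≈ 0.08, joint-edge middle ≈ (639.5,-54), edge length about 149 mm.
- **Angle iron:** yaw ≈ 0.155, toe middle ≈ (586,-60), gap ≈ 52 mm.

I'll push with the tool squared to the plate, and the contact position will refine the joint's x.

```bash
cat >> h.py <<'E'
YAW=0.08
n=np.array([np.cos(YAW),np.sin(YAW)]); t=np.array([-np.sin(YAW),np.cos(YAW)])
ph=-np.pi/2+YAW
Q=[np.cos(ph/2),np.sin(ph/2),0,0]
SE=np.array([639.5,-54.2])
def P(a,b,z): # a along plate x from joint edge, b along plate y
    p=SE+a*n+b*t; return [float(p[0]),float(p[1]),z]
E
python3 - <<'E'
from h import *
a=dict(np.load("pics/scene0.npz"))
for u,v in [(375,300),(207,193),(261,200),(295,182),(333,395)]: print(atz(a,u,v,0).round())
from station import bot
for p in [P(-125,-3,60),P(-125,-3,9),P(-45,-3,9),P(0,44,14),P(0,-44,14)]: print(p,bot.solve_ik(p,Q))
E
```

```text
[393. -26.   0.]
[827.  87.   0.]
[733.  -1.   0.]
[ 730. -100.    0.]
[313. 158.   0.]
[515.1395307940801, -67.17974186505445, 60] [-0.04138591  0.36323797  0.0562846   2.07962493 -0.0310497   0.69949329
 -1.4558017 ]
[515.1395307940801, -67.17974186505445, 9] [-0.04646223  0.44856085  0.06327062  2.10485669 -0.04934032  0.58951991
 -1.43921052]
[594.8836672982897, -60.78656634752063, 9] [-0.06717615  0.54273163  0.07891659  1.9281218  -0.06535369  0.67315828
 -1.43923322]
[635.9837534653564, -10.34072492268475, 14] [-0.13349468  0.58185782  0.06455132  1.83549877 -0.05343118  0.72590188
 -1.53036144]
[643.0162465346436, -98.05927507731525, 14] [-0.02427038  0.60154013  0.1034178   1.80258314 -0.08657579  0.74183526
 -1.36580592]
```

Run:
```python
from h import *
from station import bot
bot.set_gripper(20)
bot.movep(P(-125,-2,100),Q)
bot.move_l(P(-125,-2,9),v=80)
s=bot.read_state();print(s["t"],s["tool_pos"],s["force"],s["finger_gap"])
for n_ in ["scene","side"]:
    d=bot.get_image(n_);np.savez(f"pics/{n_}1.npz",**d)
    print(proj(d,s["tool_pos"]))
d=dict(np.load("pics/scene1.npz"));crop(d,230,165,150,110,5,"pics/sc1.png")
d=dict(np.load("pics/side1.npz"));crop(d,185,165,155,120,5,"pics/si1.png")
```

```text
4.1 [515.42503122 -66.20016135   9.44601937] [-0.1968567   1.03604145  0.30165751] 20.123481885001766
(np.float64(347.2304223995635), np.float64(245.51912092083305))
(np.float64(210.89584915285798), np.float64(223.9063868711852))
```

View pics/sc1.png

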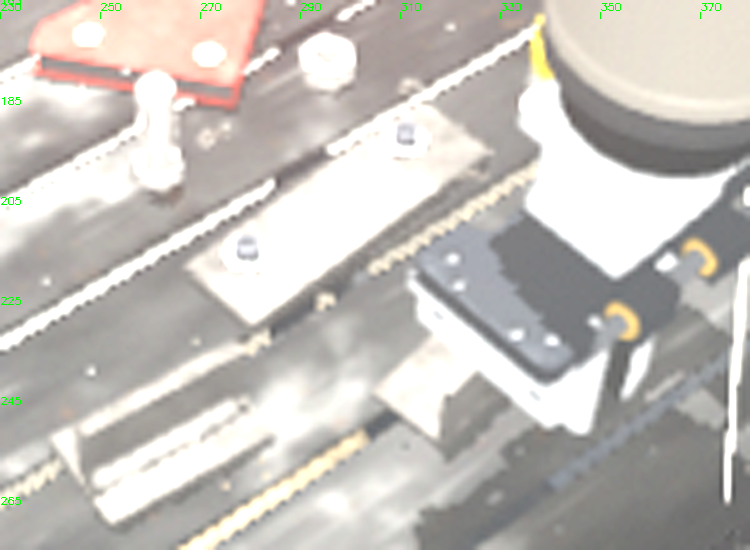

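View pics/si1.png

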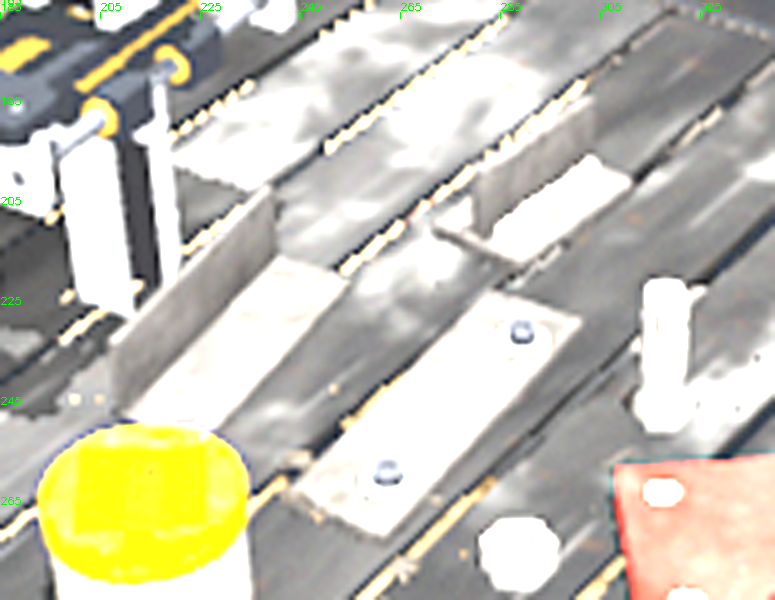

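The fingers are behind the leg at about its middle, clear of it. I'll push now while watching the force.

Run:
```python
from h import *
from station import bot
f0=bot.read_state()["force"]
def rep(a):
    s=bot.read_state();p=s["tool_pos"][:2]-SE;f=s["force"]-f0
    print(round(s["t"],2),a,"a=%.1f b=%.1f"%(p@n,p@t),f.round(1));return f[:2]@n
for a in [-108,-98,-85,-70,-60]:
    bot.move_l(P(a,-2,9),v=30);F=rep(a)
    if F<-12: break
else:
    while a<-52: a+=2;bot.move_l(P(a,-2,9),v=25);F=rep(a); 
for n_ in ["scene","side"]:
    d=bot.get_image(n_);np.savez(f"pics/{n_}2.npz",**d)
d=dict(np.load("pics/side2.npz"));crop(d,185,165,155,120,5,"pics/si2.png")
d=dict(np.load("pics/scene2.npz"));crop(d,230,165,150,110,5,"pics/sc2.png")
```

```text
4.92 -108 a=-108.2 b=-2.0 [-0.4 -1.1 -0.6]
5.4 -98 a=-97.8 b=-2.0 [-1.2 -1.5 -0.5]
5.98 -85 a=-84.7 b=-2.0 [-0.4 -0.8 -0.1]
6.63 -70 a=-69.7 b=-2.0 [-0.3 -0.8 -0.5]
7.12 -60 a=-59.6 b=-2.0 [-0.1 -1.2 -0.4]
7.37 -58 a=-57.8 b=-2.0 [-1.   0.4 -0.5]
7.62 -56 a=-55.9 b=-2.0 [-0.5 -0.4 -0.1]
7.87 -54 a=-53.7 b=-2.0 [-0.4 -1.  -1. ]
8.12 -52 a=-51.7 b=-2.0 [-1.8 -1.2 -0.9]
```

View pics/si2.png

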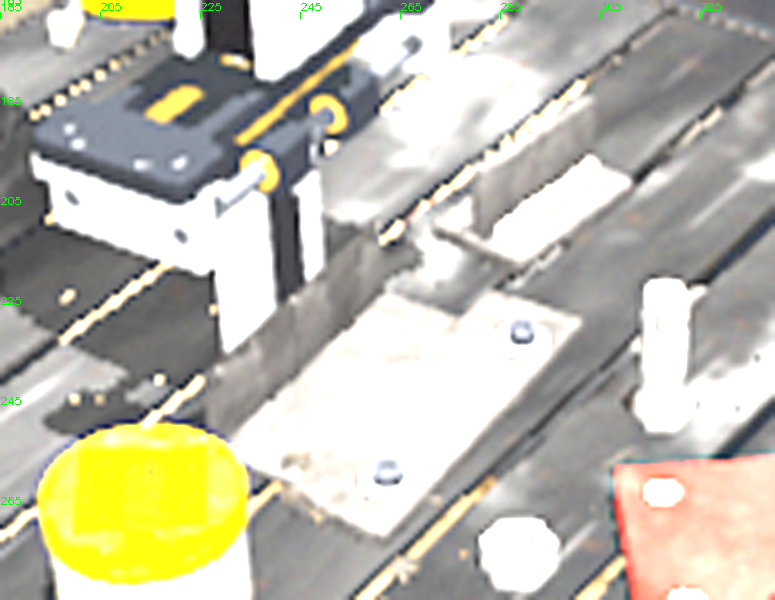

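View pics/sc2.png

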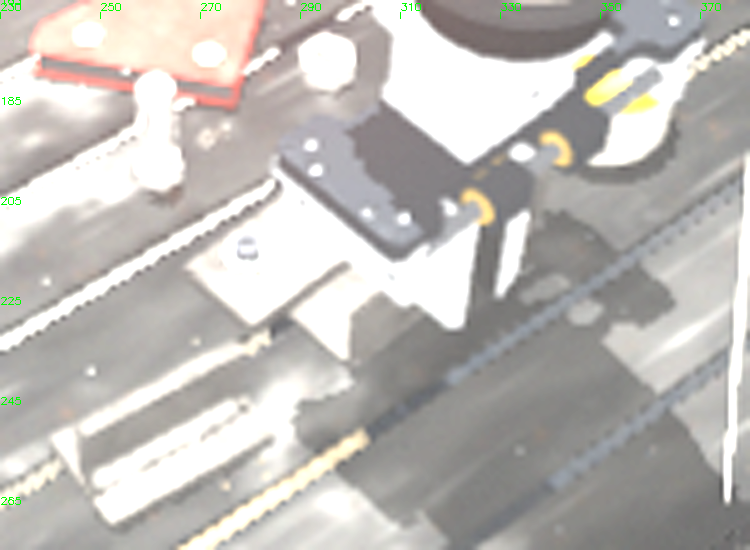

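The foot edge is now within about 2 mm of the plate and parallel to it: the seam is barely visible in the side crop. I'll continue in 0.7 mm steps until contact.

Run:
```python
from h import *
from station import bot
def rep(a):
    s=bot.read_state();p=s["tool_pos"][:2]-SE;f=s["force"]
    print(round(s["t"],2),round(a,1),"a=%.1f b=%.1f"%(p@n,p@t),f.round(1));return f[:2]@n
a=-52
while a<-43.5:
    a+=.7;bot.move_l(P(a,-2,9),v=10);F=rep(a)
    if F<-7: break
bot.hold(.3);rep(a)
for n_ in ["scene","side"]:
    d=bot.get_image(n_);np.savez(f"pics/{n_}3.npz",**d)
d=dict(np.load("pics/side3.npz"));crop(d,185,165,155,120,5,"pics/si3.png")
```

```text
8.47 -51.3 a=-51.5 b=-2.0 [-3.6  0.   1. ]
8.72 -50.6 a=-50.6 b=-2.0 [-3.  -0.6  2.1]
8.97 -49.9 a=-49.7 b=-2.0 [-2.2 -0.3 -0. ]
9.22 -49.2 a=-49.2 b=-2.0 [-2.9 -0.1  0.9]
9.47 -48.5 a=-49.1 b=-2.1 [-7.2 -0.4  4.7]
9.77 -48.5 a=-49.1 b=-2.1 [-6.7 -0.7  5.1]
```

View pics/si3.png

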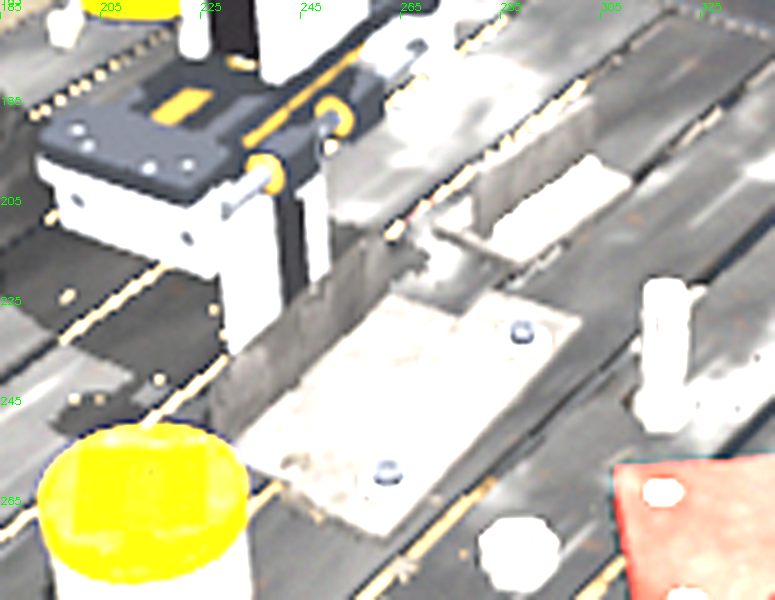

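Contact is firm at a = -49.1. The prediction was -48 for an 8 mm half-finger plus the 40 mm foot, so they agree. I'll back off horizontally, raise and check the joint.

Run:
```python
from h import *
from station import bot
bot.move_l(P(-80,-2,9),v=60)
bot.move_l(P(-100,-2,110),v=100)
bot.set_gripper(0)
for n_ in ["scene","side","wrist"]:
    d=bot.get_image(n_);np.savez(f"pics/{n_}4.npz",**d)
cv2.imwrite("pics/w4.png",d["image"][:,:,::-1])
d=dict(np.load("pics/scene4.npz"));crop(d,230,165,150,110,5,"pics/sc4.png")
d=dict(np.load("pics/side4.npz"));crop(d,205,200,115,90,7,"pics/si4.png")
s=bot.read_state();print(s["t"],s["tool_pos"],s["finger_gap"])
```

```text
12.3667 [539.98141807 -64.17896585 110.00205914] 0.5037382515210257
```

View pics/sc4.png

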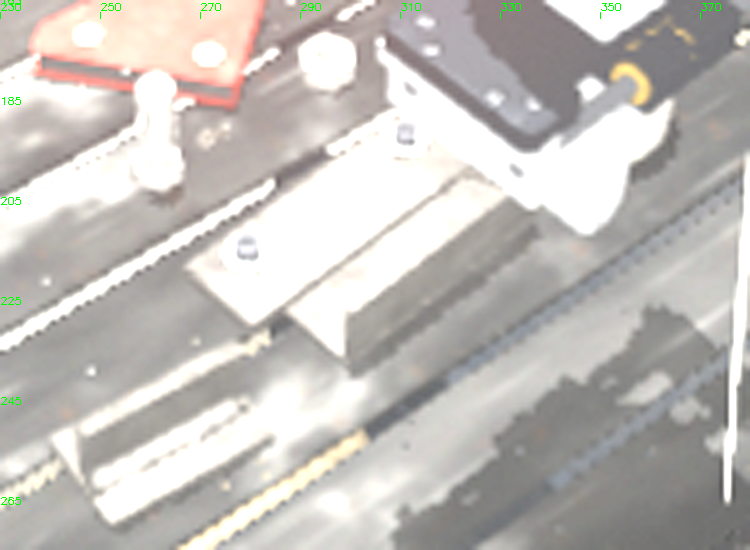

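View pics/si4.png

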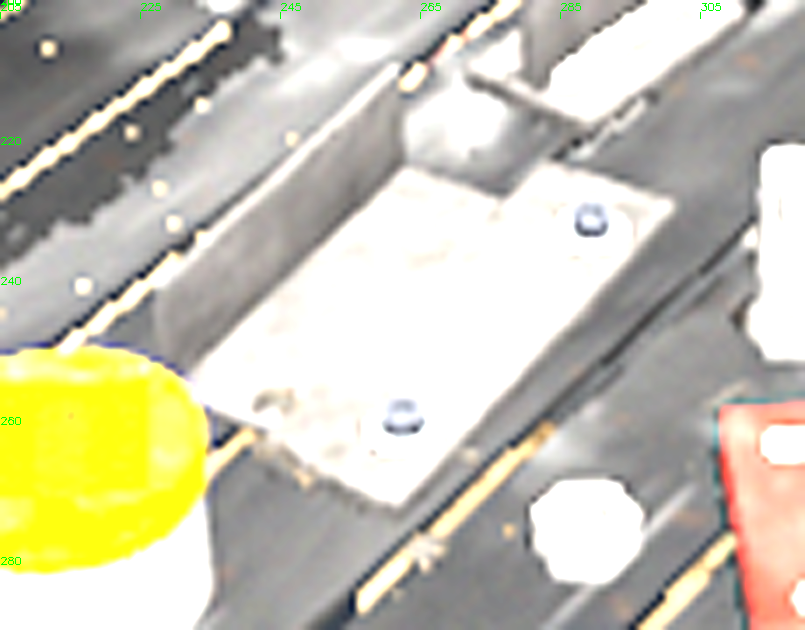

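View pics/w4.png

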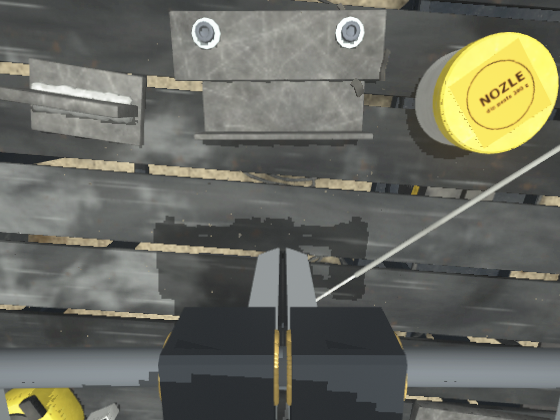

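The joint is closed along its length. In the wrist view the plate edge runs from (173,79) to (384,80), with the foot against it from (203,81) to (363,82). I'll check the joint position against this view.

Run:
```python
from h import *
d=dict(np.load("pics/wrist4.npz"))
crop(d,150,0,250,150,3,"pics/w4c.png")
for u,v,z in [(173,80,8),(384,80,8),(203,82,4),(363,82,4)]:
    p=atz(d,u,v,z);q=p[:2]-SE;print(p.round(1),"a=%.1f b=%.1f"%(q@n,q@t))
```

```text
[633.5  22.6   8. ] a=0.2 b=77.0
[ 645.7 -129.     8. ] a=0.2 b=-75.1
[634.2   1.9   4. ] a=-0.8 b=56.3
[ 643.6 -115.     4. ] a=-0.7 b=-60.9
```

View pics/w4c.png

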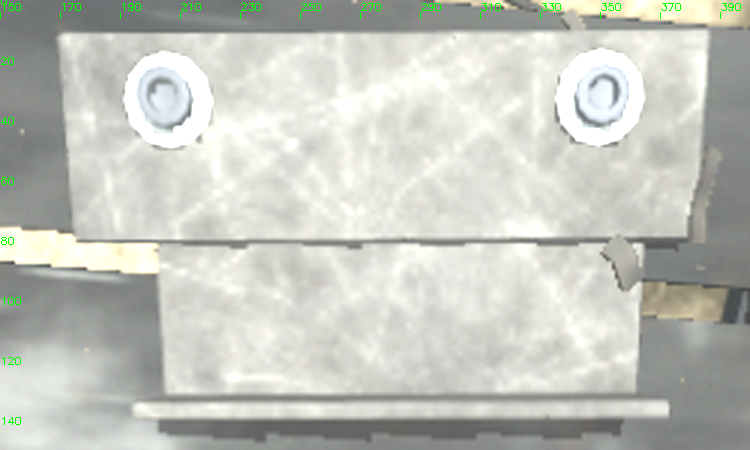

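The wrist view puts the joint at a ≈ -0.3, parallel to my frame, with the middle at b ≈ +1 and the foot centre at b ≈ -2. Now the dry run, 6 mm above the plate rim.

Run:
```python
from h import *
from station import bot
def rep():
    s=bot.read_state();p=s["tool_pos"][:2]-SE
    print(round(s["t"],2),"a=%.1f b=%.1f z=%.1f"%(p@n,p@t,s["tool_pos"][2]),s["force"].round(1))
bot.move_l(P(-0.5,45,70),v=120)
bot.move_l(P(-0.5,45,14),v=50);bot.hold(.3);rep()
for b in [22,0.5,-21.5,-43.5]:
    bot.move_l(P(-0.5,b,14),v=20);bot.hold(.2);rep()
d=bot.get_image("side");np.savez("pics/side5.npz",**d);crop(d,205,180,115,90,7,"pics/si5.png")
bot.move_l(P(-0.5,-43.5,160),v=80)
bot.move_l(P(-130,-20,200),v=150)
rep()
for n_ in ["scene","side","wrist"]:
    d=bot.get_image(n_);np.savez(f"pics/{n_}6.npz",**d)
cv2.imwrite("pics/w6.png",d["image"][:,:,::-1])
d=dict(np.load("pics/scene6.npz"));crop(d,230,165,150,110,5,"pics/sc6.png")
```

```text
15.06 a=-0.4 b=45.0 z=14.2 [0.3 0.1 0. ]
16.56 a=-0.5 b=22.1 z=14.0 [0.3 0.2 0.3]
17.98 a=-0.5 b=0.6 z=14.0 [ 0.5  0.1 -0.5]
19.43 a=-0.5 b=-21.4 z=14.0 [ 0.  -0.4  0.3]
20.88 a=-0.5 b=-43.4 z=14.0 [ 1.  -0.1  0.2]
23.98 a=-129.5 b=-20.0 z=199.8 [ 0.3 -1.2  0.7]
```

View pics/w6.png

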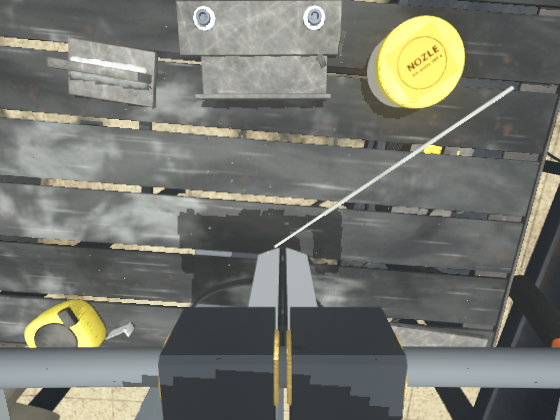

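View pics/si5.png

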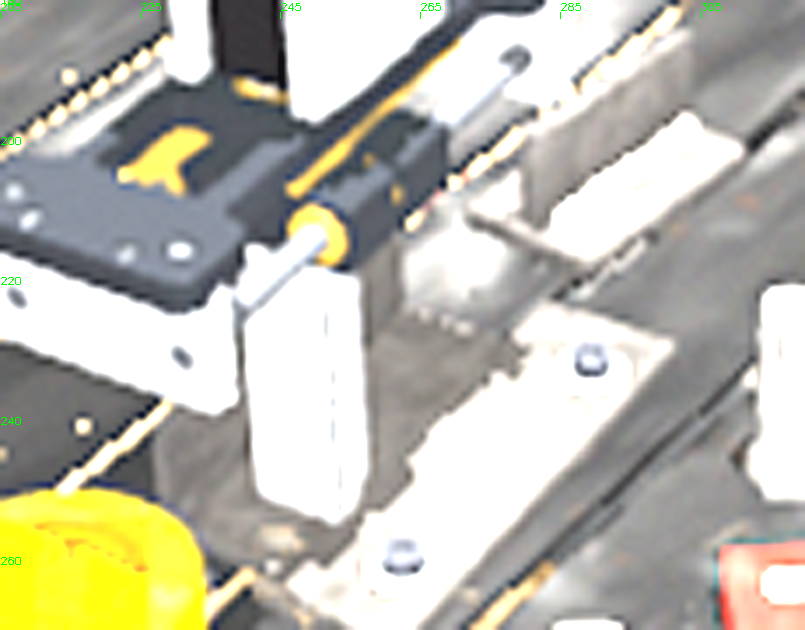

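View pics/sc6.png

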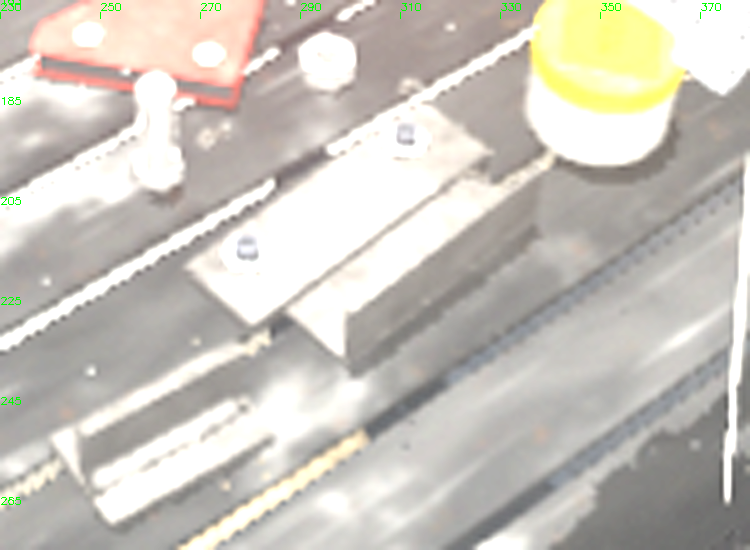

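The joint is still closed: the seam line runs parallel from about (287,227) to (325,199) in the scene view. The tin, bolt, nut and tee sit at the same pixels as before, and the fingers are well up.

```bash
python3 -c "
from station import bot
print(bot.finish_job())"
```

```text
the job is handed in; nothing more can be done
None
```

The joint is closed and the dry run is done. I handed the job in at about 24 s of the 51 s allowed; no verdict is reported.

- **Push:** I pushed the angle iron at the middle of its leg until it stopped firmly against the plate, at a contact force of about 7 N. It stopped about 1 mm from where the camera measurements predicted. I then backed the fingers straight off before lifting.
- **Dry run:** I drew the closed fingertips from the left end to the right end about 6 mm above the plate rim, at 20 mm/s. Forces stayed at about 1 N or less at the five points where I checked, so nothing suggests contact. I then withdrew to 200 mm.
- **Last checks:** After the push, the wrist camera put the foot edge within about 1 mm of the plate edge and parallel to it. It put the foot's middle about 3 mm to the right of the plate's middle. After the run, the scene picture showed the joint still closed and the tin, bolt, nut and tee in the same place.
- **Disagreement:** The scene and side cameras differed by up to about 4–5 mm, mostly in x on the plate and angle iron. The contact position and the wrist camera settled it. No check failed.

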